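# Lock the fresh filter cartridge into the air-line filter head

## Robot

A 6-joint arm with a two-finger parallel gripper is mounted at the origin on a cart in front of the work surface, level with it; the furniture and walls round the work are solid. World frame = base frame: x ahead of the robot, y to its left, z up, the work surface at z = 0. Lengths are in m, angles in rad, forces in N, time in s.
With the tool pointing down it reaches from about 0.3 to 0.775 m from the base axis. Payload 14.6 kg.
Tool frame: the origin (TCP) lies at the very end of the fingers, on their centre line; the grasp point (between the pads) lies 19 mm behind it; z points along the fingers, y is the line along which they close (so a half turn about z gives the same grasp; the last joint's range is limited). The gripper opens to 85 mm and grips with 20 to 120 N. Pads are 22 mm wide; open, the fingers measure 114 mm over their backs; the gripper's body (76 mm by 85 mm) begins 54 mm behind the grasp point. The pads swing forward as they close: fully open they stand 13 mm farther back than shut.
Start: joints at [-1.224, 0.3, 1.521, -0, 1.321, -0.067], TCP at [0.221, -0.504, 0.231] pointing down, gripper open.
Joint ranges: [-3.03, 3.03], [-0.79, 2.21], [0.23, 2.52], [-1.04, 4.18], [0, 3.07], [-2.55, 2.55]. Speed limits (rad/s): [2.22, 2.22, 2.57, 3.14, 3.14, 3.14].

## Interface

Orientations are given as a 3x3 rotation matrix whose columns are the frame's x, y, z axes.
In Python, from plant import sensors, grab_frame, job, finder gives the robot as it stands.
- The arm moves only by the shell command python3 -m creep 'ROWS'. ROWS is JSON, a list that holds one entry, the list of rows, each a list of 5 numbers: the shift along the tool's x, y, z each as a share of 0.03 m, from -1 to 1, then the turn about the tool's z as a share of 8 degrees, from -1 to 1, then the closure, from -1 (fully open) to 1 (shut). In form: [[[tx, ty, tz, yaw, gripper], ...]]. A call has 1 to 8 rows; each row shifts and turns the commanded pose from where the row before left it, along the tool's axes as they then stand; what a row does not reach is not made up. A row lasts 1/8 s, in which the tool goes at most 62.5 mm and 10.7 degrees, less where a joint would pass 70% of its speed; a pose out of reach is approached as far as the arm can. A call with a number of a shift or a turn outside -1 to 1 is refused whole. A call with a gripper value outside its range is refused whole. The fingers move at their own pace and stop on an object; the grip force is fixed at half the most. Time passes only in rows, so rows that do not move let the fingers close. It gives the time, the measured TCP pose, the force, the opening and the grip force at its end, in the units of the state.
- sensors.sense(): the state, without advancing time (a new reading comes with each control period).
- grab_frame(name): name is "side" or "top"; returns a dict with "frame" (420x560x3 uint8, red, green, blue), "fx", "fy", "cx", "cy" (pixels), "world_to_cam" (4x4, takes a point from world to camera coordinates). Camera axes: x right, y down, z forward; pixel columns grow to the right and rows downward; lengths in m; the calibration is good to about 2 mm. A picture is of the moment at which its call begins. There is no depth.
- job.hand_in(): hands the job in; it is judged then, once.
Trained networks look in a picture, given as the dict that the camera call returned (one of the last four; its "shot" number tells which), for a name from the list of things; names that differ only in an ending like _2 or _b are one class to them, and where a whole thing is asked for, a point or a joint stands for the part that bears it (a point fixed in the world has none). Each returns a list of dicts, best first, with "score" (0 to 1); they miss things now and then, are a little off and sometimes report something else, mostly with a low value. They report only what shows in the picture. A call takes as long as a camera call. They do not tell look-alikes from the thing itself.
- finder.outline_of(query, picture): "mask" (420x560 bool, what is visible of it) and "position" ([column, row] in pixels, amid what is visible of it).
The state is a dict: "time": time; "joints": joint angles; "qvel": joint speeds; "tau": joint torques, N m; "eef_pos": TCP position; "ee_rot": TCP orientation; "wrist_force": force on the tool from outside, world axes, zero at the start; "ft_torque": the same for the moment, N m; "gripper_width": finger opening in m; "grip_force": force on a finger pad.
Only numpy, scipy, OpenCV 4.12 (cv2) and the standard library are available. Lean on these libraries where they do the work, as an engineer would, in place of code of your own. Each camera call takes 0.05 s, during which the arm holds its last target. There are 200 camera calls.

## Task

Fit the blue filter cartridge into the filter head on the bench: push it down into the socket with the ends of its grip bar at the two white marks, then turn it a quarter turn clockwise, seen from above, so that the bar's ends come to the red marks and it is locked, and let go. Leave the orange (spent) cartridge standing where it is.

Things in the scene. Friction and masses are not known exactly. Their poses are not given: they have to be found in the camera images.
- blue_grip (a point): fresh cartridge, blue: white body 54 mm across (foot tapered to 40), cap 80 mm across 30 to 37 mm above the foot, on it a grip bar 60 long, 20 thick, up to 81 mm above the foot. Two steel lugs (10 to 18 mm up, 36 mm radius) and white lines at the bar's ends. This point: on the axis in the bar, 60 mm above the foot; x along the bar, y across, z up. A half turn gives the same shape. 0.2 kg
- orange_grip (a point): the spent cartridge, to be left alone: same shape and size as the blue one with orange cap and bar; point and axes likewise
- filter_head: fixed filter head: grey foot 144 mm across, two brass side ports, dark steel socket collar 98 mm across, rim 65 mm high. Origin on its axis at bench height, z up. Mouth 60 mm across, lug slots at +x and -x (white marks) with 15 degrees of play. Insert with the bar along x, turn 90 degrees clockwise from above (stops at about 97): locked with the bar along y (red marks)
- socket (a point): centre of the socket's mouth at the rim; axes as the head's. A sprung plate inside (4 to 8 N) holds a loose cartridge's grip point 40 mm above this. Press below 36 mm to turn it, and keep pressing while turning; at 30 mm the cap meets the rim. Locked and let go, it springs up to 36 mm
Things that resemble listed ones, but are neither listed nor needed, are in the scene too. What is meant by the part that bears blue_grip is not green, and is the larger of those in its own colour.

How it is judged:
On the way, in this order (a step that is already met when the one before it is completed fails the run):
1. the blue cartridge is in the socket, its lugs in the slots, not yet turned (horizontal distance between blue_grip and socket below 0.008 m and z of blue_grip in the frame of socket below 0.044 m and angle between the x axis of blue_grip and the x axis of filter_head, either way round below 0.6 rad), for 0.1 s.
2. it is turned clockwise under the flanges (horizontal distance between blue_grip and socket below 0.008 m and z of blue_grip in the frame of socket below 0.0385 m and angle between the x axis of blue_grip and the y axis of filter_head, either way round below 0.26 rad and angle between blue_grip's own z axis and vertical below 0.12 rad), for 0.1 s.
At the end, for the whole second after the job is handed in: the blue cartridge sits upright in the socket (axis within 8 mm, tilt under 7 degrees), locked: grip point less than 38.5 mm above the rim and its bar within 15 degrees of the red marks' line, released and at rest; the orange cartridge stands upright within 30 mm of where it was (all of step 2 and linear speed of blue below 0.02 m/s and distance of orange_grip from where it was at the start of the episode below 0.03 m and angle between orange_grip's own z axis and vertical below 0.2 rad); the robot touches nothing.
It fails at once if the orange cartridge is shifted by more than 30 mm (distance of orange_grip from where it was at the start of the episode above 0.03 m).
It also fails if it takes over 45 s, if anything falls off the work surface, if the arm or the gripper's body presses on something with over 40 N, if the wrist force passes 120 N, or if a joint passes its speed limit or range.

## Working session

There is one attempt and no reset: what is moved stays moved. The work goes in short steps, Python scripts to look and compute and a shell command to move; the robot and the scene stay as the last step left them, time stands still between calls to the robot, and variables do not carry over. Pictures are saved under pics/ and viewed, at most 10 in all, crops included, and the job is handed in when it is done.

```bash
mkdir -p pics; ls; cat > h.py <<'E'
import numpy as np,cv2
from plant import sensors,grab_frame,job,finder
def proj(p,f):
    c=f["world_to_cam"]@np.append(p,1.); return np.array([f["fx"]*c[0]/c[2]+f["cx"],f["fy"]*c[1]/c[2]+f["cy"]])
def atz(px,z,f):
    M=np.array(f["world_to_cam"]);R=M[:3,:3];o=-R.T@M[:3,3]
    d=R.T@np.array([(px[0]-f["cx"])/f["fx"],(px[1]-f["cy"])/f["fy"],1.]); return o+d*(z-o[2])/d[2]
E
python3 - <<'E'
from h import *
for n in("top","side"):
    f=grab_frame(n); cv2.imwrite(f"pics/{n}0.png",f["frame"][:,:,::-1])
    M=np.array(f["world_to_cam"]);print(n,-M[:3,:3].T@M[:3,3],M[:3,:3].round(2).tolist())
    for q in("blue_grip","orange_grip","filter_head"):
        for r in finder.outline_of(q,f)[:4]:
            m=r["mask"];c=f["frame"][m].mean(0) if m.any() else 0
            print(q,round(r["score"],2),np.round(r["position"]),m.sum(),np.round(c),atz(r["position"],.05,f).round(3))
print(sensors.sense())
E
```

```text
pics
top [0.37739479 0.12464945 1.05858102] [[0.01, -1.0, 0.0], [-0.98, -0.01, -0.21], [0.21, -0.0, -0.98]]
blue_grip 0.93 [171. 165.] 655 [ 91. 201. 104.] [0.703 0.399 0.05 ]
blue_grip 0.82 [199. 203.] 352 [ 89. 151. 230.] [0.601 0.322 0.05 ]
blue_grip 0.72 [326. 254.] 749 [ 82. 148. 238.] [ 0.472 -0.009  0.05 ]
orange_grip 0.8 [388. 254.] 770 [235. 174.  67.] [ 0.473 -0.166  0.05 ]
side [ 0.44053935 -0.81536413  0.41382709] [[0.99, -0.14, 0.02], [-0.03, -0.32, -0.95], [0.14, 0.94, -0.32]]
blue_grip 0.98 [233. 259.] 1153 [ 49.  73. 117.] [ 0.472 -0.035  0.05 ]
blue_grip 0.84 [296. 201.] 288 [39. 88. 43.] [0.68  0.358 0.05 ]
blue_grip 0.71 [274. 212.] 124 [ 41.  70. 122.] [0.598 0.258 0.05 ]
orange_grip 0.67 [246. 299.] 1695 [161.  93.  46.] [ 0.487 -0.198  0.05 ]
filter_head 0.72 [263. 233.] 1803 [76. 74. 69.] [0.55  0.105 0.05 ]
{'time': 0.4, 'joints': array([-1.22358923e+00,  2.99986515e-01,  1.52109497e+00,  8.30694074e-06,
        1.32071858e+00, -6.66121753e-02]), 'qvel': array([-0.00051387, -0.00105555, -0.00109133,  0.00073719, -0.00254284,
        0.00073306]), 'tau': array([ 2.12880518e-04, -5.42871952e+01, -3.61657405e+01, -7.46203432e-05,
        1.22086294e-03, -1.12459384e-05]), 'eef_pos': array([ 0.22113577, -0.50353086,  0.23119289]), 'ee_rot': array([[ 9.15592569e-01,  4.02107253e-01, -6.30081534e-05],
       [ 4.02107257e-01, -9.15592548e-01,  1.97772995e-04],
       [ 2.18361600e-05, -2.06415520e-04, -9.99999978e-01]]), 'wrist_force': array([-1.1869164 , -0.46940144,  0.1712558 ]), 'ft_torque': array([-0.01409414,  0.0340217 , -0.02669059]), 'grip_force': 0.0, 'gripper_width': 0.08533922337971937}
```

```bash
python3 - <<'E'
import cv2
a=cv2.imread("pics/top0.png");cv2.imwrite("pics/top0c.png",cv2.resize(a[130:330,150:420],(800,592),interpolation=cv2.INTER_CUBIC))
a=cv2.imread("pics/side0.png");cv2.imwrite("pics/side0c.png",cv2.resize(a[150:350,150:400],(750,600),interpolation=cv2.INTER_CUBIC))
E
```

```text
(no output)
```

View pics/top0c.png

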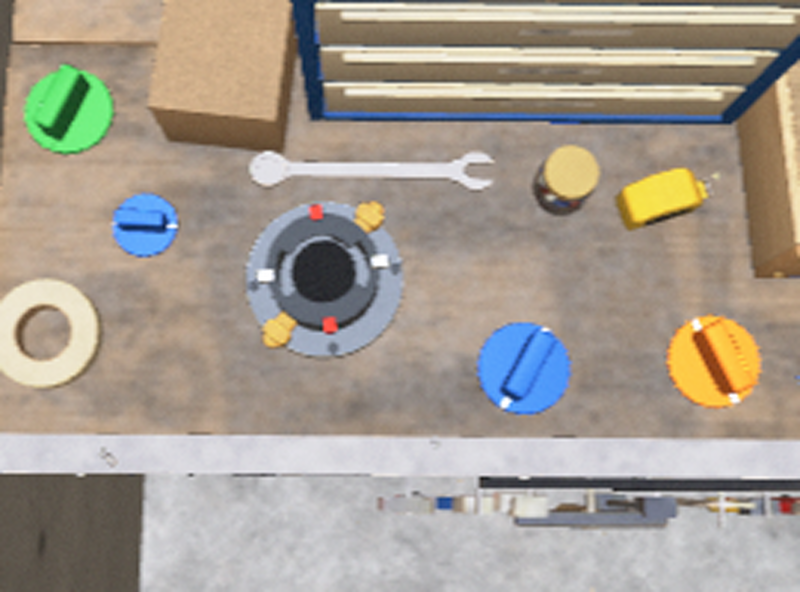

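View pics/side0c.png

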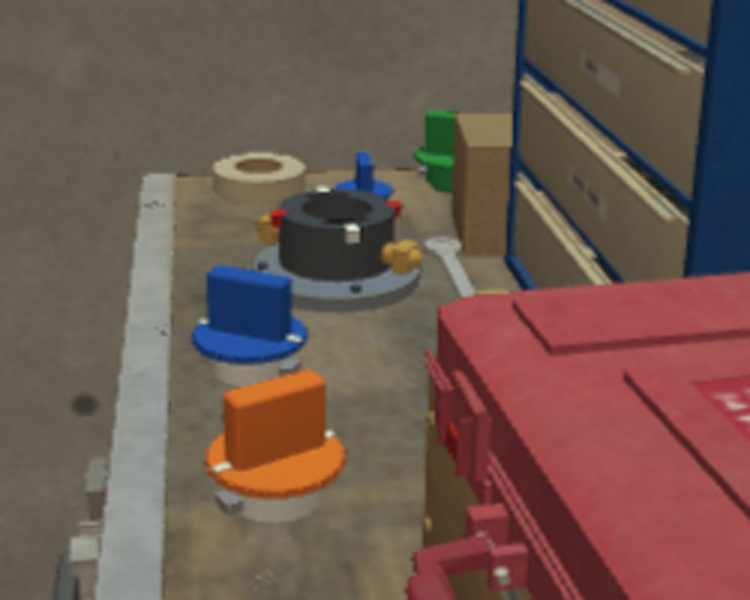

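The top view shows the large blue cartridge at about (327,254) px, with its white lines at (334,242) and (321,266). The head's mouth is at (259,221), with white marks at (239,223) and (278,218) and red marks at (257,202) and (261,240). The orange cartridge is at (391,252), and the small blue and green look-alikes are on the left.

```bash
cat > m.py <<'E'
from h import *
def cents(mask,amin=4):
    n,l,s,c=cv2.connectedComponentsWithStats(mask.astype(np.uint8));return [(c[i],s[i,4]) for i in range(1,n) if s[i,4]>=amin]
def box(shape,a,b):
    m=np.zeros(shape,bool);m[a[1]:b[1],a[0]:b[0]]=1;return m
E
python3 - <<'E'
from m import *
f=grab_frame("top");im=f["frame"].astype(int);r,g,b=im[...,0],im[...,1],im[...,2]
bl=(b>r+60)&(b>120)&box(b.shape,(305,230),(350,280))
p=cv2.convexHull(np.argwhere(bl)[:,::-1].astype(np.float32))[:,0]
(e,ax,an)=cv2.fitEllipse(p);print("cap",e,ax,atz(e,.035,f), 'diam',ax[0]/f["fx"]*1.02)
wm=(im.min(2)>190)
for c,s in cents(wm&box(b.shape,(305,230),(350,280))):print("bl line",c,s,atz(c,.037,f))
for c,s in cents(wm&box(b.shape,(230,190),(295,255))):print("white",c,s,atz(c,.065,f))
rd=(r>g+90)&(r>b+90)&box(b.shape,(230,190),(295,255))
for c,s in cents(rd):print("red",c,s,atz(c,.065,f))
dk=(im.max(2)<60)&box(b.shape,(230,190),(295,255))
for c,s in cents(dk,30):print("dark",c,s,atz(c,.065,f))
# side
f=grab_frame("side");im=f["frame"].astype(int);r,g,b=im[...,0],im[...,1],im[...,2]
bl=(b>r+40)&box(b.shape,(210,235),(256,275));ys,xs=np.nonzero(bl);print("side bbox",xs.min(),xs.max(),ys.min(),ys.max())
rd=(r>g+70)&(r>b+70)&box(b.shape,(235,210),(290,230))
for c,s in cents(rd):print("sred",c,s)
for c,s in cents((im.min(2)>140)&box(b.shape,(235,205),(290,235))):print("swhite",c,s)
E
```

```text
cap (326.39453125, 254.0142364501953) (30.411855697631836, 31.510053634643555) [ 0.4717419  -0.01174438  0.035     ] diam 0.07849286844487342
bl line [319.88888889 265.66666667] 9 [0.44162434 0.00577323 0.037     ]
bl line [327.  278.5] 90 [ 0.40937039 -0.01184068  0.037     ]
white [240.27777778 190.5       ] 18 [0.63133848 0.21247626 0.065     ]
white [277.80952381 217.57142857] 21 [0.56085029 0.11473064 0.065     ]
white [239.14285714 222.52380952] 21 [0.5471671  0.21317545 0.065     ]
red [256.5        201.22222222] 18 [0.60321328 0.16993526 0.065     ]
red [260.90909091 239.22727273] 22 [0.50486483 0.15706932 0.065     ]
dark [258.73148148 221.48765432] 324 [0.55027629 0.16331526 0.065     ]
side bbox 214 251 238 270
sred [281.08333333 218.16666667] 12
sred [241.73333333 221.8       ] 15
swhite [257.28571429 212.57142857] 7
swhite [267.  225.5] 8
```

View pics/top0.png

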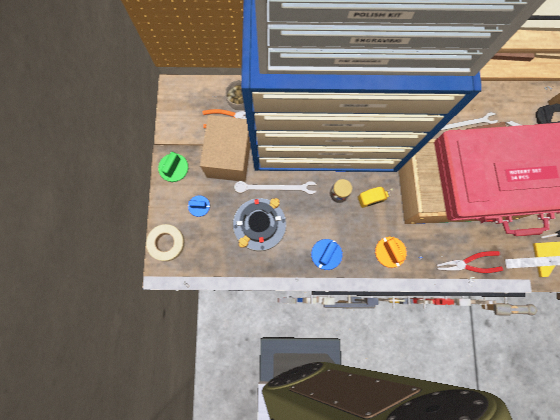

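```bash
python3 - <<'E'
from m import *
f=grab_frame("side")
c=np.array([.4717,-.0117,0]);a=np.radians(-29)
u=np.array([np.cos(a),np.sin(a),0])
t=np.linspace(0,6.28,73)
P=[proj(c+[.04*np.cos(x),.04*np.sin(x),z],f) for x in t for z in(.03,.037)]+[proj(c+s*.03*u+[0,0,.081],f) for s in(1,-1)]
P=np.array(P);print("pred bbox",P.min(0),P.max(0),"bar tops",P[-2:])
h=np.array([.554,.1635,0])
for ang in(7.6,97.7):
  for s in(1,-1):print(ang,proj(h+[s*.049*np.cos(np.radians(ang)),s*.049*np.sin(np.radians(ang)),.062],f))
s=sensors.sense();R=s["ee_rot"]
print(R.T@(np.array([.35,-.3,.231])-s["eef_pos"])/.03,R.T@(np.array([.4717,-.0117,.2])-[.35,-.3,.231])/.03)
E
```

```text
pred bbox [213.5709902  238.39828616] [251.26923142 271.09635984] bar tops [[245.19535913 242.75200634]
 [219.47795149 238.39828616]]
7.6 [280.19569614 218.49728499]
7.6 [242.75475257 221.37949463]
97.7 [257.17896999 213.85621117]
97.7 [266.62873272 226.52562899]
[ 6.66105077 -4.48516965  0.00892518] [ 7.57854892 -7.16751709  1.03378777]
```

The full top view shows the red case at (500,170) and the cabinet front at row 168, both clear of my path. The predicted blue cartridge outline and head marks match the side view to about 1 px.

```bash
python3 -m creep '[[[0.9,-0.73,0,0,-1],[0.9,-0.73,0,0,-1],[0.9,-0.73,0,0,-1],[0.9,-0.73,0,0,-1],[0.9,-0.73,0,0,-1],[0.9,-0.73,0,0,-1],[0.9,-0.73,0,0,-1],[0.9,-0.73,0,0,-1]]]'; python3 -m creep '[[[0.9,-0.73,0,0,-1],[0.9,-0.73,0,0,-1],[0.9,-0.73,0,0,-1],[0.9,-0.73,0,0,-1],[0.9,-0.73,0,0,-1],[0.9,-0.73,0,0,-1],[0.9,-0.73,0,0,-1],[0.9,-0.73,0,0,-1]]]'
python3 -m creep '[[[0,0,0,-1,-1],[0,0,0,-1,-1],[0,0,0,-1,-1],[0,0,0,-1,-1],[0,0,0,-1,-1],[0,0,0,-1,-1],[0,0,0,-1,-1],[0,0,0,-1,-1]]]'; python3 -m creep '[[[0,0,0,-1,-1],[0,0,0,-1,-1],[0,0,0,-1,-1],[0,0,0,-1,-1],[0,0,0,-1,-1],[0,0,0,-1,-1],[0,0,0,-1,-1],[0,0,0,-0.9,-1]]]'
cat > d.py <<'E'
from m import *
import sys
def go(x,y,z,az):
    s=sensors.sense();R=s["ee_rot"];a=np.degrees(np.arctan2(R[1,0],R[0,0]))
    print("t",s["time"],"tcp",s["eef_pos"].round(4),"az",a.round(2),"tilt",R[2,:2].round(3),"q",s["joints"].round(2),"F",s["wrist_force"].round(1),"w",round(s["gripper_width"],4),s["grip_force"])
    print("rows shift",(R.T@(np.array([x,y,z])-s["eef_pos"])/.03).round(2),"yaw",round(-((az-a+180)%360-180)/8,2))
if __name__=="__main__":go(*map(float,sys.argv[1:]))
E
python3 d.py .4717 -.0117 .13 151
```

```text
time: 1.55
eef_pos: [0.3489, -0.2553, 0.2314]
ee_rot: [[0.916, 0.402, 0.0], [0.402, -0.916, -0.0], [0.0, 0.0, -1.0]]
wrist_force: [-0.5, -0.6, 1.0]
gripper_width: 0.0854
grip_force: 0.0
time: 2.55
eef_pos: [0.4762, -0.0079, 0.2314]
ee_rot: [[0.916, 0.402, 0.0], [0.402, -0.916, -0.0], [0.0, 0.0, -1.0]]
wrist_force: [-0.6, -0.3, -0.5]
gripper_width: 0.0853
grip_force: 0.0
time: 3.55
eef_pos: [0.4758, -0.009, 0.2313]
ee_rot: [[0.035, 0.999, 0.0], [0.999, -0.035, -0.0], [-0.0, 0.0, -1.0]]
wrist_force: [-0.5, 0.5, -0.0]
gripper_width: 0.0856
grip_force: 0.0
time: 4.55
eef_pos: [0.4758, -0.0091, 0.2313]
ee_rot: [[-0.876, 0.482, 0.0], [0.482, 0.876, -0.0], [-0.0, 0.0, -1.0]]
wrist_force: [0.4, 0.4, 0.8]
gripper_width: 0.0857
grip_force: 0.0
t 4.55 tcp [ 0.4758 -0.0091  0.2313] az 151.16 tilt [-0.  0.] q [-0.1   0.13  1.72 -0.    1.28 -1.16] F [0.4 0.4 0.8] w 0.0857 0.0
rows shift [ 0.08 -0.14  3.38] yaw 0.02
```

```bash
python3 -m creep '[[[0.08,-0.14,1,0.02,-1],[0,0,1,0,-1],[0,0,1,0,-1],[0,0,1,0,-1],[0,0,0.8,0,-1],[0,0,0.7,0,-1],[0,0,0.67,0,-1],[0,0,0,0,-1]]]' >/dev/null; python3 d.py .4717 -.0117 .046 151; python3 -m creep '[[[0,0,0,0,1],[0,0,0,0,1],[0,0,0,0,1],[0,0,0,0,1],[0,0,0,0,1],[0,0,0,0,1],[0,0,0,0,1],[0,0,0,0,1]]]'; python3 d.py .4717 -.0117 .046 151
```

```text
t 5.55 tcp [ 0.471  -0.0115  0.0453] az 150.75 tilt [ 0.002 -0.001] q [-0.1   0.38  1.9   0.    0.86 -1.16] F [ 0.3 -1.3  0.3] w 0.0854 0.0
rows shift [-0.02  0.01 -0.02] yaw -0.03
time: 6.55
eef_pos: [0.4717, -0.0116, 0.0463]
ee_rot: [[-0.873, 0.489, 0.0], [0.489, 0.873, -0.0], [-0.0, -0.0, -1.0]]
wrist_force: [-1.2, -0.7, 2.9]
gripper_width: 0.0195
grip_force: 61.2
t 6.55 tcp [ 0.4717 -0.0116  0.0463] az 150.75 tilt [-0. -0.] q [-0.1   0.38  1.9  -0.    0.86 -1.16] F [-1.2 -0.7  2.9] w 0.0195 61.23344421386719
rows shift [-0.   -0.    0.01] yaw -0.03
```

```bash
python3 -m creep '[[[0,0,-0.6,0,1],[0,0,-0.8,0,1],[0,0,-0.9,0,1],[0,0,-0.9,0,1],[0,0,-0.3,0,1],[0,0,0,0,1]]]' ; python3 -m creep '[[[0.06,0.8,0,0,1],[0.06,0.81,0,0,1],[0.06,0.81,0,0,1],[0.06,0.81,0,0,1],[0.06,0.81,0,0,1],[0.06,0.8,0,0,1],[0.05,0.8,0,0,1],[0.05,0.8,0,0,1]]]' >/dev/null; python3 -m creep '[[[0,0,0,0.9,1],[0,0,0,0.95,1],[0,0,0,0.95,1],[0,0,0,0.95,1],[0,0,0,0.95,1],[0,0,0,0.95,1],[0,0,0,0.95,1],[0,0,0,0,1]]]'; python3 d.py .554 .1635 .146 97.7
python3 - <<'E'
from m import *
for n,(x,y) in {"side":(220,150),"top":(190,150)}.items():
    f=grab_frame(n);cv2.imwrite(f"pics/{n}1.png",cv2.resize(f["frame"][y:y+100,x:x+130,::-1],(780,600),interpolation=cv2.INTER_CUBIC))
E
```

```text
time: 7.3
eef_pos: [0.4716, -0.0115, 0.1508]
ee_rot: [[-0.872, 0.489, 0.0], [0.489, 0.872, 0.0], [-0.0, 0.0, -1.0]]
wrist_force: [1.3, -0.8, -2.9]
gripper_width: 0.0195
grip_force: 60.7
time: 9.3
eef_pos: [0.5536, 0.1636, 0.1496]
ee_rot: [[-0.139, 0.99, -0.002], [0.99, 0.139, -0.0], [-0.0, -0.002, -1.0]]
wrist_force: [0.3, -0.8, -1.4]
gripper_width: 0.0192
grip_force: 60.7
t 9.3 tcp [0.5536 0.1636 0.1496] az 97.99 tilt [-0.    -0.002] q [0.22 0.44 1.53 0.   1.18 0.08] F [ 0.3 -0.8 -1.4] w 0.0192 60.74413061141968
rows shift [-0.01  0.01  0.12] yaw 0.04
```

View pics/side1.png

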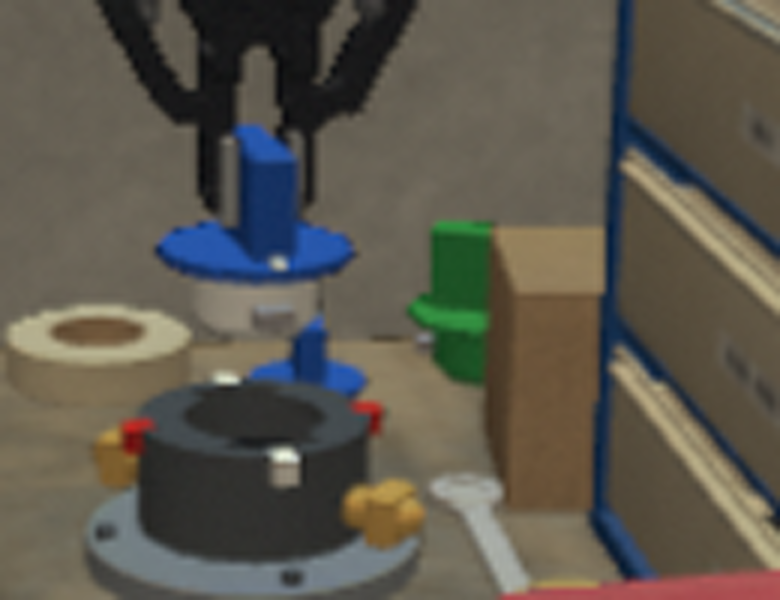

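The side view shows the blue cartridge held upright over the socket, cap at about (262,191) px, its front lug in line with the near white mark at (267,226).

```bash
python3 - <<'E'
from m import *
from scipy.optimize import least_squares
t=np.linspace(0,6.28,181)
for n,a,b_ in(("side",(240,165),(285,200)),("top",(225,180),(300,260))):
    f=grab_frame(n);im=f["frame"].astype(int);r,g,b=im[...,0],im[...,1],im[...,2]
    bl=(b>r+40)&box(b.shape,a,b_);ys,xs=np.nonzero(bl);print(n,"bbox",xs.min(),xs.max()+1,ys.min(),ys.max()+1)
    P=np.array([proj([.5536+.04*np.cos(x),.1636+.04*np.sin(x),z],f) for x in t for z in(.1333,.1403)])+.5
    print("pred",P.min(0),P.max(0))
E
```

```text
side bbox 246 279 171 197
pred [246.11920113 186.49446888] [278.42187027 197.97023452]
top bbox 239 273 206 216
pred [241.06731813 198.66760585] [274.89588015 232.32422695]
```

View pics/top1.png

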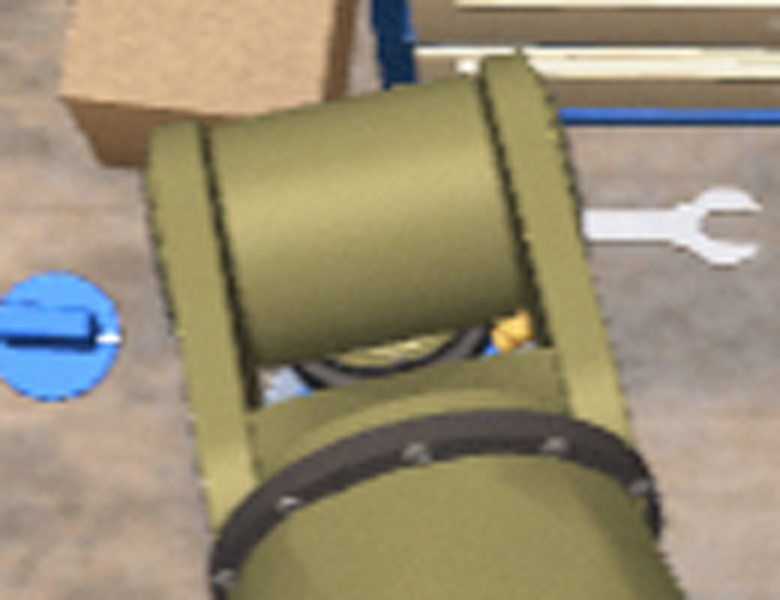

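```bash
python3 -m creep '[[[-0.01,0.01,0.5,0.04,1],[0,0,0.5,0,1],[0,0,0.3,0,1],[0,0,0.12,0,1],[0,0,0,0,1]]]'; python3 -m creep '[[[0,0,0.13,0,1],[0,0,0.13,0,1],[0,0,0,0,1]]]'; python3 d.py .554 .1635 .091 97.7
```

```text
time: 10.12
eef_pos: [0.5544, 0.1635, 0.1085]
ee_rot: [[-0.133, 0.991, -0.0], [0.991, 0.133, -0.0], [-0.0, -0.0, -1.0]]
wrist_force: [0.3, -0.8, -1.3]
gripper_width: 0.0193
grip_force: 60.8
time: 10.5
eef_pos: [0.5542, 0.1635, 0.1005]
ee_rot: [[-0.133, 0.991, -0.0], [0.991, 0.133, -0.0], [-0.0, -0.0, -1.0]]
wrist_force: [0.3, 0.6, -2.7]
gripper_width: 0.0196
grip_force: 60.8
t 10.5 tcp [0.5542 0.1635 0.1005] az 97.63 tilt [-0. -0.] q [0.22 0.5  1.57 0.   1.08 0.09] F [ 0.3  0.6 -2.7] w 0.0196 60.75351119041443
rows shift [ 0.   -0.01  0.32] yaw -0.01
```

```bash
python3 -m creep '[[[0,0,0.16,0,1],[0,0,0.1,0,1],[0,0,0.06,0,1],[0,0,0,0,1]]]'; python3 -m creep '[[[0,0,0.12,0,1],[0,0,0.1,0,1],[0,0,0,0,1]]]'; python3 d.py .554 .1635 .0843 97.7
```

```text
time: 11.0
eef_pos: [0.5543, 0.1635, 0.0913]
ee_rot: [[-0.133, 0.991, -0.0], [0.991, 0.133, -0.0], [0.0, -0.0, -1.0]]
wrist_force: [-1.7, -1.2, 1.6]
gripper_width: 0.0194
grip_force: 61.1
time: 11.38
eef_pos: [0.5545, 0.1636, 0.0846]
ee_rot: [[-0.133, 0.991, 0.001], [0.991, 0.133, 0.0], [0.0, 0.001, -1.0]]
wrist_force: [-0.4, 0.1, 3.8]
gripper_width: 0.0192
grip_force: 61.5
t 11.375 tcp [0.5545 0.1636 0.0846] az 97.63 tilt [0.    0.001] q [0.22 0.52 1.58 0.   1.04 0.09] F [-0.4  0.1  3.8] w 0.0192 61.46687150001526
rows shift [ 0.   -0.02  0.01] yaw -0.01
```

```bash
python3 -m creep '[[[0,0,0,0.6,1],[0,0,0,0.8,1],[0,0,0,0.8,1],[0,0,0,0.8,1],[0,0,0,0.8,1],[0,0,0,0.8,1],[0,0,0,0.8,1],[0,0,0,0.8,1]]]'; python3 d.py .554 .1635 .0843 5.7
```

```text
time: 12.38
eef_pos: [0.5548, 0.1635, 0.085]
ee_rot: [[0.671, 0.741, 0.001], [0.741, -0.671, 0.0], [0.001, 0.001, -1.0]]
wrist_force: [0.9, -0.3, 3.5]
gripper_width: 0.0189
grip_force: 61.5
t 12.375 tcp [0.5548 0.1635 0.085 ] az 47.82 tilt [0.001 0.001] q [ 0.22  0.52  1.58 -0.    1.04  0.96] F [ 0.9 -0.3  3.5] w 0.0189 61.48051142692566
rows shift [-0.02 -0.02  0.02] yaw 5.27
```

```bash
python3 -m creep '[[[0,0,0.01,0.8,1],[0,0,0,0.8,1],[0,0,0,0.8,1],[0,0,0,0.8,1],[0,0,0,0.8,1],[0,0,0,0.7,1],[0,0,0,0.5,1],[0,0,0,0,1]]]'; python3 d.py .554 .1635 .0843 7.7; python3 - <<'E'
from plant import sensors
print(sensors.sense()["ft_torque"])
from m import *
f=grab_frame("side");cv2.imwrite("pics/side2.png",cv2.resize(f["frame"][150:250,210:340,::-1],(780,600),interpolation=cv2.INTER_CUBIC))
E
```

```text
time: 13.38
eef_pos: [0.5547, 0.1633, 0.0846]
ee_rot: [[0.994, 0.112, 0.001], [0.112, -0.994, -0.0], [0.001, 0.0, -1.0]]
wrist_force: [0.5, -2.7, 3.8]
gripper_width: 0.0193
grip_force: 61.6
t 13.375 tcp [0.5547 0.1633 0.0846] az 6.45 tilt [0.001 0.   ] q [ 0.22  0.52  1.58 -0.    1.04  1.68] F [ 0.5 -2.7  3.8] w 0.0193 61.55775189399719
rows shift [-0.02 -0.01  0.01] yaw -0.16
[-0.43294922 -0.16344665  0.08873909]
```

View pics/side2.png

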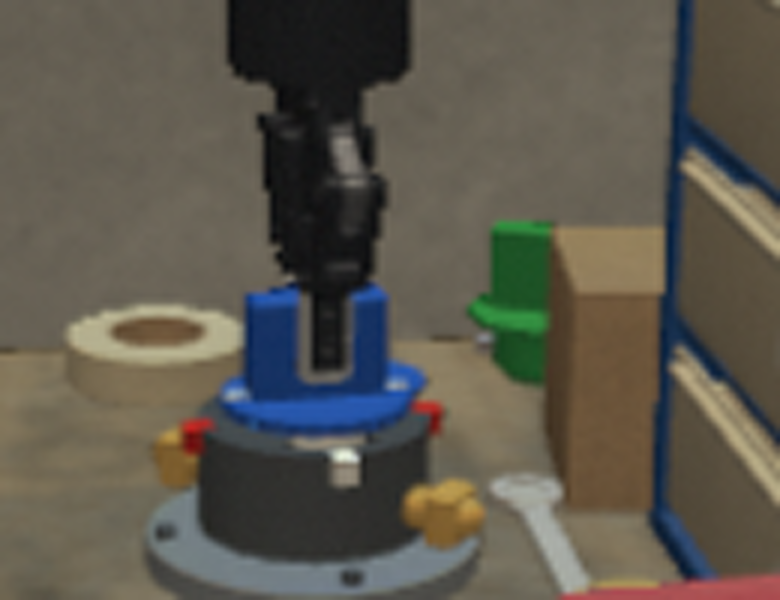

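The side view shows the bar's ends in line with the red marks at (242,222) and (281,219), with the cap just above the rim. I'll release now.

```bash
python3 -m creep '[[[0,0,0,0,0.5],[0,0,0,0,0],[0,0,0,0,-1],[0,0,0,0,-1],[0,0,0,0,-1],[0,0,0,0,-1],[0,0,0,0,-1]]]'; python3 -m creep '[[[0,0,-0.3,0,-1],[0,0,-0.6,0,-1],[0,0,-1,0,-1],[0,0,-1,0,-1],[0,0,-1,0,-1],[0,0,-1,0,-1],[0,0,-1,0,-1],[0,0,0,0,-1]]]'; python3 - <<'E'
from m import *
f=grab_frame("side");cv2.imwrite("pics/side3.png",cv2.resize(f["frame"][150:250,210:340,::-1],(780,600),interpolation=cv2.INTER_CUBIC))
im=f["frame"].astype(int);r,g,b=im[...,0],im[...,1],im[...,2]
bl=(b>r+40)&box(b.shape,(240,190),(288,230));ys,xs=np.nonzero(bl);print("bbox",xs.min(),xs.max()+1,ys.min(),ys.max()+1)
t=np.linspace(0,6.28,181);a=np.radians(6.45);u=np.array([np.cos(a),np.sin(a),0]);v=np.array([-u[1],u[0],0]);c=np.array([.5545,.1635,0])
for h in(.036,.040):
    z=.065+h-.06
    P=np.array([proj(c+[.04*np.cos(x),.04*np.sin(x),zz+z],f) for x in t for zz in(.03,.037)]+[proj(c+s*.03*u+q*.01*v+[0,0,.081+z],f) for s in(1,-1) for q in (1,-1)])+.5
    print(h,P.min(0),P.max(0))
E
```

```text
time: 14.3
eef_pos: [0.5544, 0.1635, 0.0843]
ee_rot: [[0.994, 0.112, 0.0], [0.112, -0.994, 0.0], [0.0, -0.0, -1.0]]
wrist_force: [0.4, 0.8, -0.4]
gripper_width: 0.0856
grip_force: 0.0
time: 15.3
eef_pos: [0.5549, 0.1637, 0.2651]
ee_rot: [[0.994, 0.112, 0.005], [0.112, -0.994, 0.001], [0.006, -0.001, -1.0]]
wrist_force: [0.0, -0.2, -1.0]
gripper_width: 0.0852
grip_force: 0.0
bbox 247 281 196 221
0.036 [246.59340934 196.00129122] [278.26931439 222.45272472]
0.04 [246.58664106 194.4820382 ] [278.30193593 220.91041642]
```

View pics/side3.png

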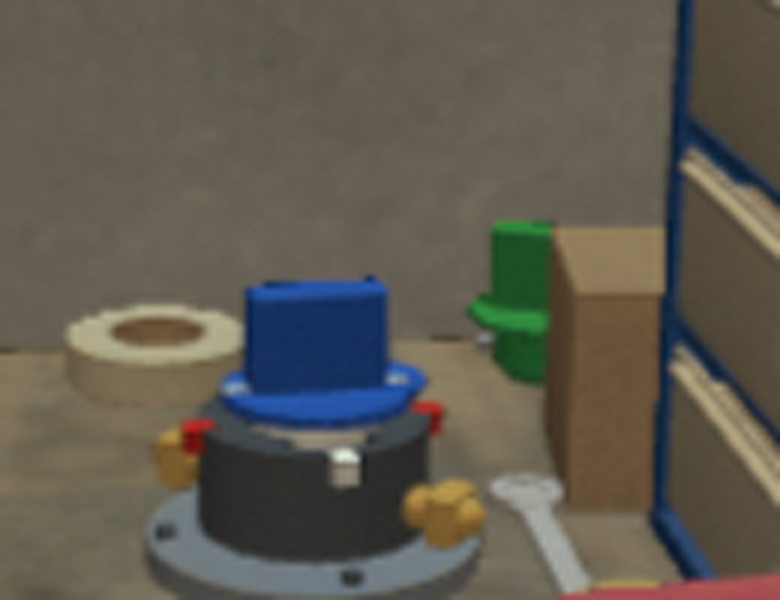

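The released cartridge has sprung up only about 1 px (2.5 mm), which fits the locked height. Its bar is still in line with the red marks and the gripper is well clear.

```bash
python3 -c "
from plant import job
print(job.hand_in())"
```

```text
the job is handed in; nothing more can be done
None
```

I fitted the blue cartridge into the filter head, turned it about 91° clockwise to the red marks, released it and handed the job in at about 15 s; the last side view is consistent with it being locked, the orange cartridge was left alone, and no verdict was returned.

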